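# Index the red hub on the dividing jig and bring up the drill guide

## Robot

A 7-joint arm with a two-finger parallel gripper is mounted at the origin on the work surface. World frame = base frame: x ahead of the robot, y to its left, z up, the work surface at z = 0. Lengths are in m, angles in rad, forces in N, time in s.
With the tool pointing down it reaches from about 0.4 to 0.875 m from the base axis. Payload 4.4 kg.
Tool frame: the origin (TCP) lies midway between the tips of the shut fingers; the grasp point (between the pads) lies 19 mm behind it; z points along the fingers, y is the line along which they close (so a half turn about z gives the same grasp; the last joint's range is limited). The gripper opens to 85 mm and grips with 20 to 120 N. Pads are 22 mm wide; open, the fingers measure 114 mm over their backs; the gripper's body (76 mm by 85 mm) begins 54 mm behind the grasp point. The pads swing forward as they close: fully open they stand 13 mm farther back than shut.
Start: joints at [1.088, 0.628, 0.038, 1.517, -0.027, 0.996, -0.02], TCP at [0.263, -0.594, 0.201] pointing down, gripper open.
Joint ranges: [-3.06, 3.06], [-0.37, 2.12], [-1.25, 1.32], [0.18, 2.47], [-1.1, 4.24], [0.23, 1.98], [-2.94, 2.94]. Speed limits (rad/s): [2.57, 2.57, 3.14, 3.14, 3.14, 3.14, 3.14].

## Interface

Orientations are given as a unit quaternion [w, x, y, z].
In Python, from plant import env gives the robot as it stands. Calls block until the motion is done:
- env.move_pose(position, orientation): joint-space move of the TCP to a pose.
- env.move_l(position, v=0.15, rot=None, guard=None): straight line of the TCP; rot=None keeps the orientation; v is the mean speed in m/s. With guard (N) it stops when the force on the tool has changed by that much, and returns True; else False.
- env.move_joints(angles): joint-space move.
- env.set_gripper(opening): finger opening in m; the grip force is fixed at half the most; returns when the fingers have stopped.
- env.pause(seconds).
- env.ik(position, orientation): joint angles nearest the present ones, or None.
- env.sense(): the state.
- env.read_camera(name): name is "side" or "top"; returns (picture, depth): 480x640x3 uint8, blue, green, red; 480x640 float32, m along the optical axis (not along the pixel's ray), 0 where there is no reading.
- env.get_calibration(name): a dict with "K" (3x3 intrinsics, pixels), "camera_from_world" (4x4, takes a point from world to camera coordinates). Camera axes: x right, y down, z forward; pixel columns grow to the right and rows downward; lengths in m; the calibration is good to about 2 mm. A picture is of the moment at which its call begins. get_calibration takes no time and is no camera call.
A pose or a line that the arm cannot do raises env.IKError and nothing moves.
- env.finish_job(): hands the job in; it is judged then, once.
The state is a dict: "time_s": time; "joints": joint angles; "qd": joint speeds; "effort": joint torques, N m; "position": TCP position; "tool_rot": TCP orientation; "ft_force": force on the tool from outside, world axes, zero at the start; "torque": the same for the moment, N m; "gripper_width": finger opening in m; "finger_force": force on a finger pad.
Only numpy, scipy, OpenCV 4.12 (cv2) and the standard library are available. Lean on these libraries where they do the work, as an engineer would, in place of code of your own. Each camera call takes 0.05 s, during which the arm holds its last target. There are 200 camera calls.

## Task

Index the red prayer-wheel hub on the dividing jig for its next hole: push the jig's brass lever round by its black upright handle until the whole red stud shows in the lever's window. Then push the drill guide by its brass thumb plate all the way up to the hub, leaving the ring on its mark. Only push, gently, never grip or pinch; keep off the hub itself and leave everything else on the counter where it stands.

Things in the scene. Friction and masses are not known exactly. Their poses are not given: they have to be found in the camera images.
- jig_axis (a point): Point on the upright axis of the dividing jig, a round dark green cast base 250 mm across, bolted down, at the height of its aluminium scale (36 mm above the counter). The point's x and y axes are the jig's: the lever works round the -x and -y sides, the drill guide stands on the +y side. The steel faceplate on the axis is 168 mm across, its top 48 mm above the counter.
- ring (a joint): Turn of the faceplate with lever and hub, rad, growing anticlockwise seen from above. 0: the lever points midway between the jig's -x and -y axes; stops at -1.25 and +1.25. Friction holds it where it is left; it takes about 2.5 N at the handle to move.
- lever: Flat radial brass bar on the ring, 30 mm wide (16 mm beyond 128 mm), 48 to 54 mm above the counter, 55 to 160 mm from the axis. Origin on the jig's axis; x points outwards along the bar. Between 93 and 118 mm from the axis it has a window 21 mm wide through which the scale is seen. The black handle stands at its outer end and counts as part of it.
- handle (a point): Middle of the upright black barrel handle on the lever's end: 150 mm from the jig's axis, 24 mm in diameter at its thickest, from 54 to 110 mm above the counter; the point is 82 mm above the counter. Pushed sideways, it goes round the jig's axis.
- window (a point): Centre of the lever's window, taken at the scale's level: 106 mm from the axis, on the lever's centre line, 36 mm above the counter.
- stud_red: Red enamelled stud in the scale, the mark to set: a disc 13 mm across, 3 mm high, 106 mm from the jig's axis; origin at the centre of its underside, 36 mm above the counter. It stands 38 or 60 degrees to either side of the middle of the lever's arc; blue, yellow and green studs (other hub patterns) stand at the other three places. The lever passes 9 mm above them.
- guide (a joint): Travel of the drill guide along the jig's y axis towards the hub, m: 0 drawn fully back, 0.040 fully home against the hub (end stop). Starts between 0 and 0.008. Friction about 2.5 N holds it where it is left.
- thumb_plate (a point): Centre of the outer face (looking along the jig's +y, away from the hub) of the drill guide's brass thumb plate: 44 mm wide, 38 to 64 mm above the counter, the point 51 mm up. Moves with the guide; 190 mm from the axis at guide 0. A tower 94 mm high stands 40 to 60 mm nearer the hub. Behind the plate is only the bed, top 38 mm above the counter, out to 223 mm from the axis.
- saddle: The sliding body of the drill guide (grey saddle and tower, brass thumb plate), moving with joint guide; its origin is the point of the jig's axis at counter height when the guide is at 0.
- hub: The red lacquered hub clamped on the faceplate, origin at the centre of its underside on the jig's axis, 48 mm above the counter; 90 mm across, 55 mm high (nut and thread on top to 122 mm above the counter). Must not be touched.
- finial_a: Brass finial, 42 mm across, 110 mm high, standing loose; origin at the centre of its foot. Bystander.
- finial_b: Brass finial like finial_a. Bystander.
- finial_c: Brass finial like finial_a. Bystander.
- ball: Cast bronze counterweight ball, 63 mm across, 72 mm high, standing on a small flat; origin at the centre of its foot. Bystander.
- raw_hub: Bare wooden hub, 90 mm across, 55 mm high; origin at the centre of its underside. Bystander.
- jar: Amber jar with a steel cap, 64 mm across, 85 mm high; origin at the centre of its underside. Bystander.
- driver: Screwdriver lying on the counter near the robot, about 200 mm long. Bystander.

How it is judged:
By the outcome, as a careful person would: the job done as asked, in the order asked, and still so for the second after the job is handed in, with the robot touching nothing.
It also fails if it takes over 46 s, if anything falls off the work surface, if the arm or the gripper's body presses on something with over 40 N, if the wrist force passes 120 N, or if a joint passes its speed limit or range.

## Working session

There is one attempt and no reset: what is moved stays moved. The work goes in short steps, each a Python script; the robot and the scene stay as the last script left them, time stands still between calls to the robot, and variables do not carry over. Pictures are saved under pics/ and viewed, at most 10 in all, crops included, and the job is handed in when it is done.

```bash
mkdir -p pics; ls; python3 - <<'E'
from plant import env
import cv2,numpy as np
np.set_printoptions(precision=4,suppress=True)
for n in("side","top"):
    p,d=env.read_camera(n); cv2.imwrite(f"pics/{n}0.png",p); np.save(f"pics/{n}0.npy",d)
    c=env.get_calibration(n); print(n,c["K"],c["camera_from_world"])
print(env.sense())
E
```

```text
pics
side [[555.0818   0.     314.5402]
 [  0.     555.0818 236.2172]
 [  0.       0.       1.    ]] [[-0.922  -0.387  -0.0136  0.4682]
 [-0.2186  0.549  -0.8067  0.1604]
 [ 0.3196 -0.7408 -0.5908  1.06  ]
 [ 0.      0.      0.      1.    ]]
top [[606.5171   0.     315.4606]
 [  0.     606.5171 226.1358]
 [  0.       0.       1.    ]] [[-0.0035 -0.9999  0.0094 -0.026 ]
 [-0.9823  0.0016 -0.1872  0.5158]
 [ 0.1872 -0.0099 -0.9823  1.4531]
 [ 0.      0.      0.      1.    ]]
{'time_s': 0.1, 'joints': array([ 1.0882,  0.6293,  0.0384,  1.5183, -0.027 ,  0.9963, -0.02  ]), 'qd': array([ 0.0012, -0.0032,  0.003 , -0.0043, -0.0005,  0.0013,  0.0018]), 'effort': array([  0.0019, -56.4531,   1.2298, -19.3972,   0.0112,   0.0055,
         0.    ]), 'position': array([ 0.2629, -0.5938,  0.2006]), 'tool_rot': array([-0.0009,  0.9784,  0.2069, -0.0002]), 'ft_force': array([-0.2336,  0.3164, -0.0576]), 'torque': array([-0.0279, -0.0127,  0.0341]), 'finger_force': 0.0, 'gripper_width': 0.0851913035996427}
```

View pics/top0.png

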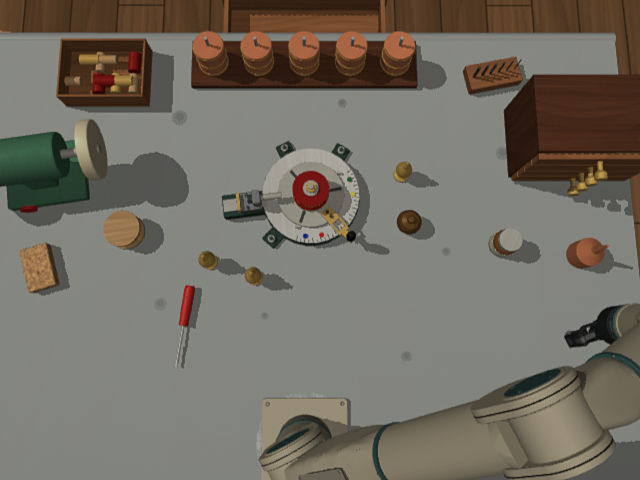

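View pics/side0.png

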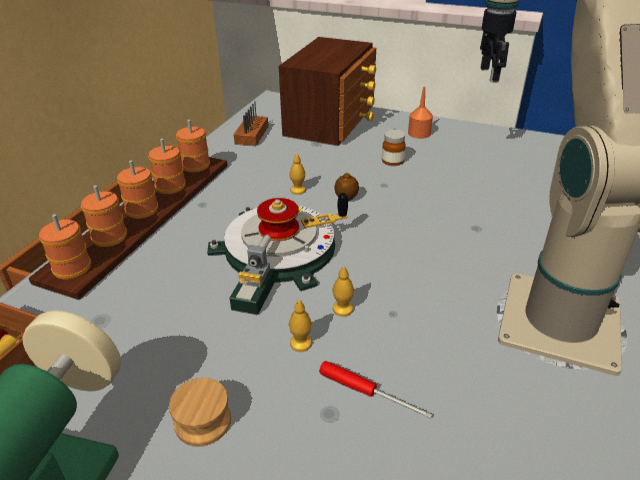

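The top view shows the jig at about (311,195), with the guide to the left (thumb plate near (235,205)) and the handle at (350,236). The red stud is at (321,235), so it lies clockwise of the lever. The finials are at (207,259), (253,275) and (402,171), and the ball is at (408,222).

```bash
cat > h.py <<'E'
import cv2,numpy as np
from plant import env
np.set_printoptions(precision=4,suppress=True)
def ray(n,uv,z):
    c=env.get_calibration(n);T=c["camera_from_world"];R=T[:3,:3];o=-R.T@T[:3,3]
    d=R.T@np.linalg.solve(c["K"],[uv[0],uv[1],1.]); return (o+d*(z-o[2])/d[2])
def proj(n,p):
    c=env.get_calibration(n);T=c["camera_from_world"];q=c["K"]@(T[:3,:3]@np.asarray(p)+T[:3,3]);return q[:2]/q[2]
def tri(u,v):   # midpoint of the two rays, gap
    a0,a1,b0,b1=ray("top",u,0),ray("top",u,.3),ray("side",v,0),ray("side",v,.3)
    A=np.stack([a1-a0,b0-b1],1);s=np.linalg.lstsq(A,b0-a0,rcond=None)[0]
    p,q=a0+s[0]*(a1-a0),b0+s[1]*(b1-b0);return (p+q)/2,np.linalg.norm(p-q)
def blobs(img,lo,hi,box,amin=6):
    m=cv2.inRange(cv2.cvtColor(img,cv2.COLOR_BGR2HSV),lo,hi);k=np.zeros_like(m);x0,y0,x1,y1=box;k[y0:y1,x0:x1]=m[y0:y1,x0:x1]
    n,l,s,c=cv2.connectedComponentsWithStats(k);return [(c[i],s[i][4]) for i in range(1,n) if s[i][4]>=amin],k
E
python3 - <<'E'
from h import *
t=cv2.imread("pics/top0.png");s=cv2.imread("pics/side0.png")
bt=(215,140,365,250);bs=(220,190,360,315)
for nm,lo,hi in [("red",(0,150,90),(8,255,255)),("blue",(100,120,60),(130,255,255)),("yel",(24,150,120),(34,255,255)),("green",(50,100,60),(75,255,255)),("brass",(14,90,100),(24,255,255)),("black",(0,0,0),(180,255,35)),("white",(0,0,165),(180,35,255))]:
    for w,im,b in(("top",t,bt),("side",s,bs)):
        print(nm,w,[(np.round(c,1),a,ray(w,c,.039)[:2]) for c,a in blobs(im,lo,hi,b,4 if nm not in("white","black") else 30)[0]])
m=blobs(t,(0,0,165),(180,35,255),bt)[1]
cs=max(cv2.findContours(m,0,1)[0],key=cv2.contourArea);h=cv2.convexHull(cs)
e=cv2.fitEllipse(h);print("ell",e,ray("top",e[0],.036))
P=np.array([ray("top",p[0],.036)[:2] for p in h]);print(cv2.minEnclosingCircle(P.astype(np.float32)))
v=np.hstack([cv2.resize(t[140:260,210:370],(640,480),interpolation=2)]);cv2.imwrite("pics/c1.png",v)
cv2.imwrite("pics/c2.png",cv2.resize(s[185:320,195:375],(720,540),interpolation=2))
E
```

```text
red top [(array([309.7, 189.5]), np.int32(844), array([ 0.6116, -0.0132])), (array([321.1, 234.5]), np.int32(15), array([ 0.4965, -0.0414]))]
red side [(array([277.1, 210. ]), np.int32(546), array([ 0.6417, -0.0922])), (array([275.2, 230.4]), np.int32(377), array([ 0.6095, -0.0159])), (array([325.9, 236.2]), np.int32(17), array([ 0.4957, -0.0375]))]
blue top [(array([305. , 235.5]), np.int32(16), array([ 0.494 , -0.0013]))]
blue side [(array([320. , 246.5]), np.int32(16), array([0.4937, 0.0019]))]
yel top [(array([352.5, 194. ]), np.int32(12), array([ 0.5999, -0.121 ]))]
yel side [(array([299.2, 208. ]), np.int32(4), array([ 0.5966, -0.1192])), (array([340.4, 310.6]), np.int32(13), array([0.3836, 0.1702]))]
green top [(array([349. , 178.8]), np.int32(12), array([ 0.6394, -0.1127]))]
green side []
brass top [(array([310.5, 187.2]), np.int32(58), array([ 0.6178, -0.0151])), (array([237.8, 201.5]), np.int32(57), array([0.581 , 0.1672])), (array([335.1, 221.3]), np.int32(267), array([ 0.5298, -0.0765]))]
brass side [(array([297.4, 191.6]), np.int32(55), array([ 0.6311, -0.1852])), (array
[... 1691 characters left out ...]
]), np.int32(95), array([ 0.4745, -0.1644])), (array([276.3, 209. ]), np.int32(37), array([ 0.6454, -0.0953])), (array([296.6, 240.5]), np.int32(437), array([0.5493, 0.0008])), (array([307.6, 251.1]), np.int32(742), array([0.5121, 0.0266])), (array([322.5, 281.8]), np.int32(2056), array([0.4453, 0.1069])), (array([226.5, 286.2]), np.int32(362), array([0.6157, 0.1897])), (array([246.2, 291.7]), np.int32(180), array([0.572 , 0.1893])), (array([356.1, 311.3]), np.int32(38), array([0.3559, 0.1609]))]
ell ((317.14337158203125, 175.84457397460938), (50.71366500854492, 81.46040344238281), 107.5906982421875) [ 0.6481 -0.0321  0.036 ]
((0.6465803384780884, -0.032639145851135254), 0.10958261787891388)
```

View pics/c1.png

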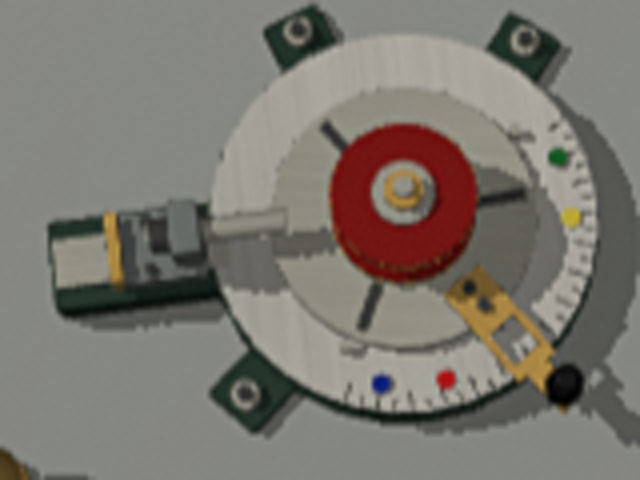

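View pics/c2.png

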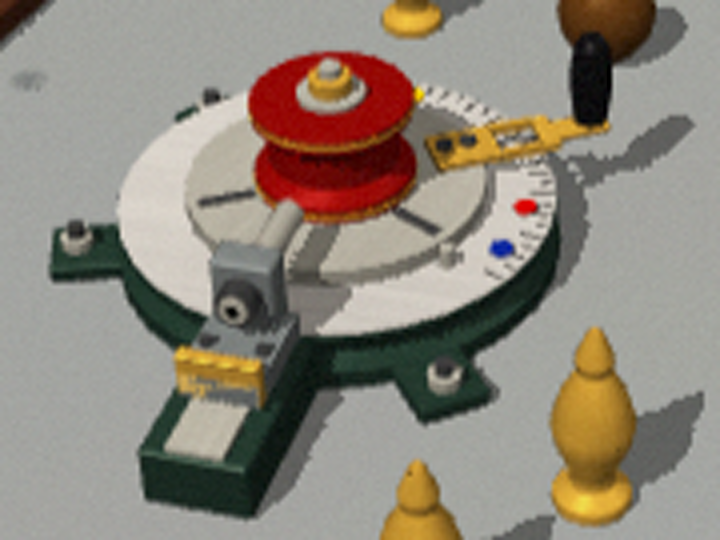

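The crops show the scale clearly. From the top crop, red is next to blue on the clockwise side, the handle is at crop (565,385) and the window at crop (515,340). The thumb plate is at crop (115,250), with the bed open behind it.

```bash
python3 - <<'E'
from h import *
st={"blue":((305,235.5),165),"red":((321.1,234.5),187),"yel":((352.5,194),263),"green":((349,178.8),285)}
S=np.array([ray("top",u,.039)[:2] for u,_ in st.values()]);a=np.radians([x for _,x in st.values()])
M=.106*np.c_[np.cos(a),np.sin(a)]
mc,sc=M.mean(0),S.mean(0);H=(M-mc).T@(S-sc);yaw=np.arctan2(H[0,1]-H[1,0],H[0,0]+H[1,1])
R=np.array([[np.cos(yaw),-np.sin(yaw)],[np.sin(yaw),np.cos(yaw)]]);ax=sc-R@mc
print("axis top",ax,"yaw",np.degrees(yaw),"res",(M@R.T+ax-S)*1e3)
for k,u,v in [("red",(321.1,234.5),(325.9,236.2)),("blue",(305,235.5),(320,246.5)),("yel",(352.5,194),(299.2,208)),("handle",(350.8,235.8),(342.5,204.2)),("plate",(237.8,201.5),(248.2,276))]:
    p,g=tri(u,v);q=R.T@(p[:2]-ax);print(k,p,"gap",g,"jig r,ang",np.hypot(*q),np.degrees(np.arctan2(q[1],q[0]))%360,q)
for nm,u,z in [("win",(210+515/4,140+340/4),.054),("handle",(350.8,235.8),.09),("plate",(237.8,201.5),.064)]:
    q=R.T@(ray("top",u,z)[:2]-ax);print(nm,q,np.hypot(*q),np.degrees(np.arctan2(q[1],q[0]))%360)
# obstacles (foot) rough
for nm,u,z in [("finb",(253,275),.05),("fina",(207,260),.05),("finc",(402,172),.05),("ball",(409,222),.036)]: print(nm,ray("top",u,z))
E
```

```text
axis top [ 0.599  -0.0149] yaw 7.503670089104579 res [[-0.0696  0.2012]
 [-0.0486 -0.1456]
 [ 0.0328  0.0771]
 [ 0.0854 -0.1327]]
red [ 0.4972 -0.0414  0.036 ] gap 0.0003844329589520018 jig r,ang 0.10522499204774845 187.03299601294944 [-0.1044 -0.0129]
blue [ 0.4947 -0.0012  0.0364] gap 0.0005469815664124292 jig r,ang 0.10520215731431874 165.00372598027448 [-0.1016  0.0272]
yel [ 0.5991 -0.1215  0.0373] gap 0.002481877993774879 jig r,ang 0.10653301795518642 262.54189311271585 [-0.0138 -0.1056]
handle [ 0.4857 -0.1124  0.0803] gap 0.0003952893987455805 jig r,ang 0.1494859616620931 213.17473153677975 [-0.1251 -0.0818]
plate [0.5775 0.1653 0.058 ] gap 0.002064107387016514 jig r,ang 0.1815601879585924 89.31318017095079 [0.0022 0.1815]
win [-0.0899 -0.0586] 0.10730342457305328 213.0924788502925
handle [-0.1265 -0.0809] 0.15015985945267832 212.59473174398178
plate [-0.0003  0.1808] 0.1807743644209391 90.1106274178983
finb [0.3947 0.1252 0.05  ]
fina [0.4317 0.2381 0.05  ]
finc [ 0.6541 -0.2459  0.05  ]
ball [ 0.5284 -0.2618  0.036 ]
```

Fit residuals are under 0.3 mm. The axis is at (0.599,-0.0149) with yaw 7.5°. The lever is at 213° in the jig frame and red at 187°, so the handle must go 26° clockwise. I'll follow the arc with shut fingers, stop short and look.

```bash
cat >> h.py <<'E'
AX=np.array([.599,-.0149]);YAW=7.5
def q(deg): a=np.radians(deg)/2;return np.array([0,np.cos(a),np.sin(a),0])
def arc(jig,off,z):   # TCP beside the handle on its anticlockwise side, tool x along tangent
    f=np.radians(jig+YAW);r=np.array([np.cos(f),np.sin(f)]);t=np.array([-r[1],r[0]])
    return np.r_[AX+.15*r+off*t,z],q((jig+YAW+90+180)%360-180)
def snap(n,f):
    p,d=env.read_camera(n);cv2.imwrite(f"pics/{f}.png",p);return p
E
python3 - <<'E'
from h import *
for j in (213,200,187):
    for add in (0,180):
        p,o=arc(j,.023,.07);o=q((j+YAW+90+add+180)%360-180)
        print(j,add,env.ik(p,o))
p,o=arc(213,.05,.22)
print(env.ik(p,o))
env.set_gripper(0); env.move_pose(p,o)
p[2]=.07; env.move_l(p,v=.12)
s=env.sense();print(s["time_s"],s["position"],s["ft_force"],s["gripper_width"])
snap("top","t1");snap("side","s1")
E
```

```text
213 0 [-0.0184  0.6642  0.3296  2.0113 -0.4064  0.529  -1.8344]
213 180 [ 0.4505  0.6621 -0.3758  1.9978  0.4385  0.5602  0.4776]
200 0 [-0.0953  0.6456  0.378   2.0875 -0.4881  0.4933 -2.0124]
200 180 [ 0.3808  0.6287 -0.3259  2.0741  0.4045  0.4989  0.2343]
187 0 [-0.1843  0.6338  0.4214  2.1463 -0.5654  0.4693 -2.2112]
187 180 [ 0.2897  0.6031 -0.2726  2.1332  0.3602  0.4481 -0.0108]
[-0.0085  0.4661  0.3513  1.8129 -0.1992  0.8972 -2.0015]
4.125 [ 0.5179 -0.1505  0.0706] [-0.2364  0.3846  0.0635] 0.0003802808907942244
```

```bash
python3 - <<'E'
from h import *
p,o=arc(213,.012,.07)
g=env.move_l(p,v=.03,guard=1.2)
s=env.sense();f=np.radians(220.5);t=np.array([-np.sin(f),np.cos(f)]);r=np.array([np.cos(f),np.sin(f)])
d=s["position"][:2]-AX;print(g,"off",d@t,"r",d@r,s["ft_force"],s["time_s"])
for j in (208,203,198,193):
    p,o=arc(j,.023,.07);env.move_l(p,v=.05,rot=o);print(j,env.sense()["ft_force"])
p,o=arc(193,.05,.07);env.move_l(p,v=.1)
p[2]=.2;env.move_l(p,v=.2)
snap("top","t2");sp=snap("side","s2");print(env.sense()["time_s"])
t=cv2.imread("pics/t2.png")
cv2.imwrite("pics/c3.png",np.hstack([cv2.resize(t[160:280,260:380],(400,400),interpolation=2),cv2.resize(sp[190:290,250:350],(400,400),interpolation=2)]))
E
```

```text
True off 0.020689990104003193 r 0.15007121620177505 [0.387  0.1165 0.6362] 5.1333
208 [ 0.2848 -0.9861 -0.3956]
203 [-0.4918 -0.5318 -0.3256]
198 [ 0.1901  0.8083 -0.7078]
193 [-0.2802 -0.7641 -0.1043]
8.075
```

View pics/c3.png

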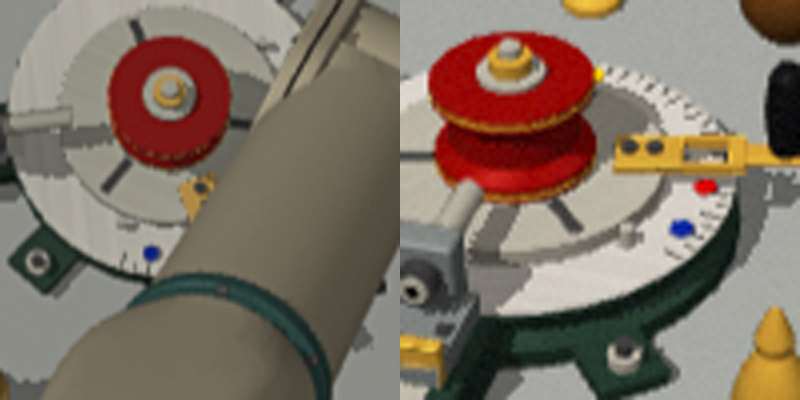

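The top view is blocked by the arm. In the side crop the window is at about (705,152) and the red stud at (706,187), so the lever is still a few degrees short. I'll measure the angle from the side image.

```bash
cat >> h.py <<'E'
def ang(p): d=np.asarray(p)[:2]-AX;return np.hypot(*d),(np.degrees(np.arctan2(d[1],d[0]))-YAW)%360
def lever_side(im):   # lever angle from its brass in the side view, via the axis line of its top face
    b,_=blobs(im,(14,90,100),(24,255,255),(290,190,380,290),60);b=max(b,key=lambda x:x[1]);return b[0],ang(ray("side",b[0],.0515))
E
python3 - <<'E'
from h import *
a=cv2.imread("pics/side0.png");b=cv2.imread("pics/s2.png")
print(lever_side(a),lever_side(b))
print("win",ang(ray("side",(326.25,228),.0515)))
print("red",ang(ray("side",(325.9,236.2),.036)), "handle0",ang(ray("side",(342.5,204.2),.08)))
k=blobs(b,(0,0,0),(180,255,35),(335,190,370,235),60)[0];print("handle",k,[ang(ray("side",c,.08)) for c,_ in k])
print([proj("side",np.r_[AX+.15*np.array([np.cos(f),np.sin(f)]),.08]) for f in np.radians([220.5,202.5,194.5])])
E
```

```text
(array([321.9596, 219.771 ]), (np.float64(0.09945146348190811), np.float64(210.9103491709728))) (array([323.4674, 228.5892]), (np.float64(0.09901607515639183), np.float64(190.87994409140657)))
win (np.float64(0.10504452328675637), np.float64(192.2955737873801))
red (np.float64(0.10501830111890706), np.float64(187.08918744143142)) handle0 (np.float64(0.1498132086640952), np.float64(213.3045441636312))
handle [(array([346.407 , 217.1658]), np.int32(199))] [(np.float64(0.14895570787877532), np.float64(193.09213983888344))]
[array([342.7002, 204.3671]), array([346.8284, 215.8839]), array([346.5598, 221.3252])]
```

```bash
python3 - <<'E'
from h import *
p,o=arc(193,.045,.07);env.move_l(p,v=.2)
for j,v in((193,.06),(190,.04),(187,.03)):
    p,o=arc(j,.023,.07);env.move_l(p,v=v,rot=o)
print(env.sense()["ft_force"],env.sense()["time_s"])
p,o=arc(187,.05,.07);env.move_l(p,v=.1)
p[2]=.22;env.move_l(p,v=.25)
f=np.radians(97.5);p=np.r_[AX+.24*np.array([np.cos(f),np.sin(f)]),.22];env.move_l(p,v=.25,rot=q(-82.5))
t=snap("top","t3");s=snap("side","s3");print(env.sense()["time_s"],env.sense()["position"])
k=blobs(s,(0,0,0),(180,255,35),(335,190,370,235),60)[0];print("side handle",[ang(ray("side",c,.08)) for c,_ in k])
k=blobs(t,(0,0,0),(180,255,35),(310,225,370,275),30)[0];print("top handle",k,[ang(ray("top",c,.09)) for c,_ in k])
print("red",blobs(t,(0,150,90),(8,255,255),(300,225,365,275),3)[0], "brass", [(c,a,ang(ray("top",c,.054))) for c,a in blobs(t,(14,90,100),(24,255,255),(290,200,365,275),20)[0]])
cv2.imwrite("pics/c4.png",np.hstack([cv2.resize(t[160:280,220:380],(400,300),interpolation=2),cv2.resize(s[190:290,250:383],(400,300),interpolation=2)]))
E
```

```text
[ 1.0147 -0.1641 -0.0858] 10.1583
12.9333 [0.5676 0.2215 0.2203]
side handle [(np.float64(0.14909310808086781), np.float64(186.86051126817037))]
top handle [(array([326.3881, 248.4328]), np.int32(67))] [(np.float64(0.15025143942245803), np.float64(187.11836689856133))]
red [(array([321. , 234.5]), np.int32(16))] brass [(array([319.8871, 227.7944]), np.int32(248), (np.float64(0.0914025240290932), np.float64(187.23572454283996)))]
```

View pics/c4.png

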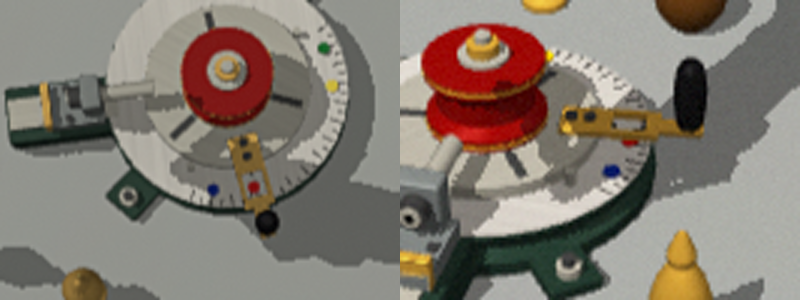

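The red stud sits centred in the window in the top crop at (253,187), with the lever at 187.0°. Next is the guide push, with a force guard for the end stop.

```bash
python3 - <<'E'
from h import *
f=np.radians(97.5);u=np.array([np.cos(f),np.sin(f)])
P=lambda y,z:np.r_[AX+y*u,z]
env.move_l(P(.225,.10),v=.2);env.move_l(P(.225,.05),v=.1)
g=env.move_l(P(.18,.05),v=.06,guard=20);d=(env.sense()["position"][:2]-AX)@u;print(g,d,env.sense()["ft_force"])
g=env.move_l(P(.145,.05),v=.025,guard=8)
s=env.sense();print(g,(s["position"][:2]-AX)@u,s["ft_force"],s["time_s"])
env.move_l(P(.225,.05),v=.15);env.move_l(P(.24,.25),v=.25)
t=snap("top","t4");s=snap("side","s4");print(env.sense()["time_s"])
for n,im,b in(("top",t,(215,170,290,225)),("side",s,(215,220,285,300))):
    i="pics/%s0.png"%n
    for w in(cv2.imread(i),im): print(n,[(c,a,(ray(n,c,.06)[:2]-AX)@u) for c,a in blobs(w,(14,90,100),(24,255,255),b,30)[0]])
k=blobs(t,(0,0,0),(180,255,35),(310,225,370,275),30)[0];print("top handle",[ang(ray("top",c,.09)) for c,_ in k])
cv2.imwrite("pics/c5.png",np.hstack([cv2.resize(t[160:280,220:380],(400,300),interpolation=2),cv2.resize(s[190:310,220:380],(400,300),interpolation=2)]))
E
```

```text
False 0.18056470979715228 [-0.4308 -0.9081 -0.443 ]
False 0.1448954426015174 [-0.2068  2.7549  0.6534] 16.7917
18.525
top [(array([237.807 , 201.4561]), np.int32(57), np.float64(0.18105472512073983))]
top [(array([247.2407, 199.7963]), np.int32(54), np.float64(0.15746889986994714))]
side [(array([248.1895, 277.3053]), np.int32(190), np.float64(0.18731339619609316))]
side [(array([252.5024, 270.6493]), np.int32(211), np.float64(0.16615206794032322))]
top handle [(np.float64(0.15047647728240202), np.float64(187.20093346472962))]
```

View pics/c5.png

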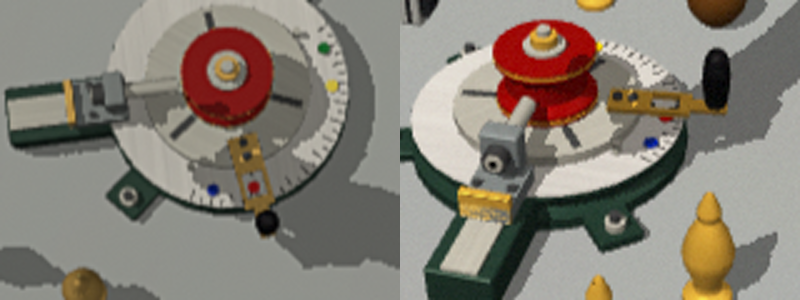

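The guide moved only about 23 mm and still stands short of the hub: in the top crop the plate is at (70,102) and the tube end at (178,85). The TCP reading doesn't match the plate position, so I'll approach again in small steps and look while in contact.

```bash
python3 - <<'E'
from h import *
f=np.radians(97.5);u=np.array([np.cos(f),np.sin(f)])
P=lambda y,z:np.r_[AX+y*u,z]
env.move_l(P(.215,.10),v=.25);env.move_l(P(.205,.05),v=.15)
for y in(.18,.172,.165):
    g=env.move_l(P(y,.05),v=.04,guard=8);s=env.sense();print(g,(s["position"][:2]-AX)@u,s["position"],s["tool_rot"],s["ft_force"])
t=snap("top","t5");s=snap("side","s5");print(env.sense()["time_s"],proj("side",P(.165,.05)),proj("top",P(.165,.05)))
cv2.imwrite("pics/c6.png",np.hstack([cv2.resize(t[160:280,200:360],(400,300),interpolation=2),cv2.resize(s[190:310,180:340],(400,300),interpolation=2)]))
E
```

```text
False 0.18020626007339385 [0.5754 0.1638 0.0499] [-0.      0.7519 -0.6593 -0.0002] [-0.2853  0.3337 -0.4961]
False 0.1715502279847053 [0.5766 0.1552 0.05  ] [ 0.      0.7516 -0.6596  0.0001] [-0.4089 -0.6994  0.1151]
False 0.16449192800295356 [0.5776 0.1482 0.0501] [ 0.      0.7516 -0.6597  0.0001] [ 0.0604  0.4681 -0.2851]
21.325 [253.0269 274.1456] [244.7233 201.8323]
```

View pics/c6.png

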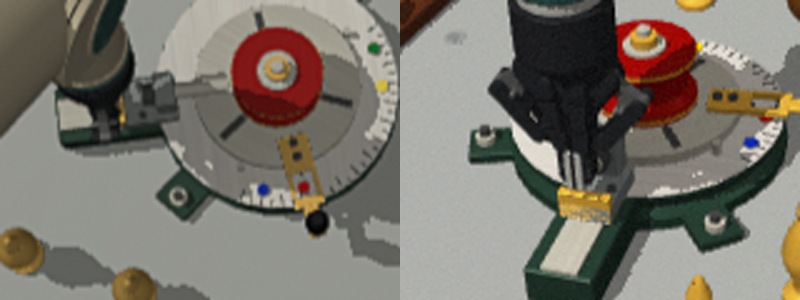

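The side crop shows the finger tips ending at (575,185), just above the plate at (585,205). The top crop shows the fingers at (105,125) and brass at (125,105). I'll settle which side of the plate they're on with depth.

```bash
python3 - <<'E'
from h import *
f=np.radians(97.5);u=np.array([np.cos(f),np.sin(f)]);w=np.array([np.cos(f-np.pi/2),np.sin(f-np.pi/2)])
def pts(n,uvs,d):
    c=env.get_calibration(n);T=c["camera_from_world"]
    for x,y in uvs:
        z=d[int(y),int(x)];p=T[:3,:3].T@(z*np.linalg.solve(c["K"],[x,y,1])-T[:3,3])
        print(n,(x,y),"jig x,y,z",np.round([(p[:2]-AX)@w,(p[:2]-AX)@u,p[2]],4),c and im[n][int(y),int(x)])
im={};D={}
for n in("side","top"): im[n],D[n]=env.read_camera(n)
pts("side",[(252+dx,y) for dx in(0,) for y in range(244,290,3)],D["side"])
pts("side",[(x,272) for x in range(240,270,4)],D["side"])
pts("top",[(x,201) for x in range(226,262,2)],D["top"])
E
```

```text
side (252, 244) jig x,y,z [-0.0099  0.1777  0.1363] [31 30 28]
side (252, 247) jig x,y,z [-0.01    0.1792  0.1303] [27 26 28]
side (252, 250) jig x,y,z [-0.0099  0.1805  0.1242] [26 26 26]
side (252, 253) jig x,y,z [-0.0071  0.1754  0.1126] [60 63 64]
side (252, 256) jig x,y,z [-0.0064  0.1755  0.1052] [88 92 92]
side (252, 259) jig x,y,z [-0.0064  0.1768  0.0989] [110 118 119]
side (252, 262) jig x,y,z [-0.0072  0.18    0.0942] [126 131 134]
side (252, 265) jig x,y,z [-0.004   0.1743  0.0816] [128 141 147]
side (252, 268) jig x,y,z [0.0026 0.161  0.0621] [ 74 208 234]
side (252, 271) jig x,y,z [0.0029 0.1619 0.055 ] [ 48 135 177]
side (252, 274) jig x,y,z [0.0041 0.1607 0.046 ] [ 95 141 161]
side (252, 277) jig x,y,z [0.0041 0.1623 0.0395] [110 144 160]
side (252, 280) jig x,y,z [0.0027 0.167  0.0357] [173 188 193]
side (252, 283) jig x,y,z [-0.0004  0.1753  0.0355] [183 197 204]
side (252, 286) jig x,y,z [-0.0044  0.1856  0.0373] [181 196 202]
side (252, 289) jig x,y,z [-0.007   0.1928  0.0361] [177 194 201]
side (240, 272) jig x,y,z [0.0521 0.1146 0.0039] [34 47 29]
side (244, 272
[... 857 characters left out ...]
228] [18 17 16]
top (240, 201) jig x,y,z [-0.0381  0.162   0.2187] [19 19 17]
top (242, 201) jig x,y,z [-0.0364  0.1583  0.2094] [16 14 14]
top (244, 201) jig x,y,z [-0.0368  0.154   0.2087] [14 15 13]
top (246, 201) jig x,y,z [-0.0075  0.1588  0.0872] [60 66 66]
top (248, 201) jig x,y,z [-0.002   0.1558  0.0624] [ 50 100 128]
top (250, 201) jig x,y,z [-0.0005  0.1515  0.0538] [73 74 72]
top (252, 201) jig x,y,z [-0.0017  0.1464  0.0559] [71 74 71]
top (254, 201) jig x,y,z [-0.0025  0.1415  0.0563] [73 75 73]
top (256, 201) jig x,y,z [-0.0028  0.1366  0.055 ] [67 71 70]
top (258, 201) jig x,y,z [-0.0108  0.13    0.0852] [35 36 35]
top (260, 201) jig x,y,z [-0.0101  0.1255  0.0797] [38 40 40]
```

Depth shows the plate's outer face at y=0.161, and the fingers ending near z≈0.075, above the plate's 64 mm top. The tips passed over the plate and pushed on the tower, so the real tips sit about 25 mm higher than the TCP reading. I'll back off, lower the tool with a guard and check the tip height by depth.

```bash
cat >> h.py <<'E'
F=np.radians(97.5);U=np.array([np.cos(F),np.sin(F)]);W=np.array([U[1],-U[0]])
P=lambda y,z:np.r_[AX+y*U,z]
def cloud(n,box):   # jig-frame points of an image box
    p,d=env.read_camera(n);c=env.get_calibration(n);T=c["camera_from_world"];x0,y0,x1,y1=box
    v,u=np.mgrid[y0:y1,x0:x1];z=d[y0:y1,x0:x1].ravel()
    X=np.linalg.inv(c["K"])@np.stack([u.ravel(),v.ravel(),np.ones(u.size)])*z
    X=(T[:3,:3].T@(X-T[:3,3:4])).T;X=X[z>0];e=X[:,:2]-AX
    return np.c_[e@W,e@U,X[:,2]],p
E
python3 - <<'E'
from h import *
env.move_l(P(.205,.05),v=.15)
g=env.move_l(P(.205,.027),v=.05,guard=4)
s=env.sense();print(g,s["position"],s["ft_force"],s["time_s"])
c,p=cloud("side",(225,225,285,310));cv2.imwrite("pics/s6.png",p)
m=(abs(c[:,0])<.013)&(c[:,1]>.19)&(c[:,1]<.235)&(c[:,2]>.045)
k=c[m];k=k[np.argsort(k[:,2])];print(k[:40:2]);print("plate y",np.median(c[(abs(c[:,0])<.02)&(c[:,1]<.17)&(c[:,1]>.145)&(c[:,2]>.042)&(c[:,2]<.062),1]))
cv2.imwrite("pics/c7.png",cv2.resize(p[190:310,180:340],(640,480),interpolation=2))
E
```

```text
False [0.5722 0.1881 0.0268] [-0.2476  0.3078 -0.4841] 22.45
[[ 0.0011  0.2155  0.0564]
 [-0.0063  0.2131  0.0585]
 [ 0.0063  0.2172  0.0592]
 [ 0.0043  0.217   0.0595]
 [-0.0026  0.2188  0.06  ]
 [-0.0034  0.2158  0.0602]
 [-0.0104  0.2123  0.0613]
 [ 0.0026  0.2157  0.0614]
 [ 0.0101  0.212   0.0617]
 [-0.0117  0.2103  0.0624]
 [-0.0083  0.2118  0.0629]
 [-0.0021  0.2167  0.0632]
 [-0.0031  0.2195  0.0633]
 [-0.0113  0.2034  0.0641]
 [ 0.0039  0.2167  0.0644]
 [-0.0002  0.2168  0.0654]
 [ 0.0062  0.2157  0.0656]
 [-0.0068  0.2125  0.0657]
 [ 0.0109  0.2142  0.0659]
 [-0.0106  0.2119  0.0661]]
plate y 0.16155962739260965
```

View pics/c7.png

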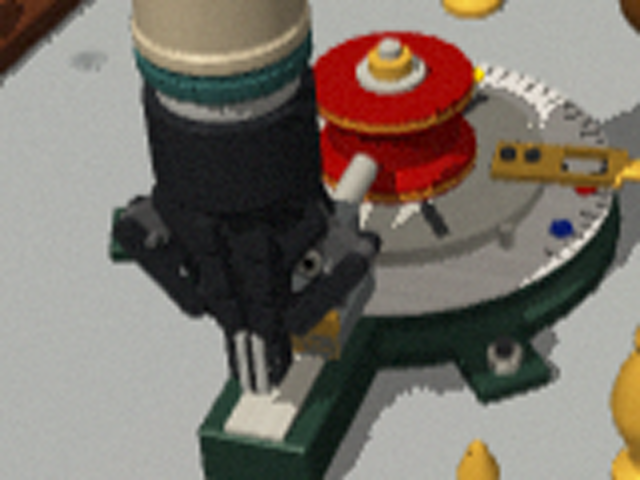

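The tips end at crop (260,390), over the bed and outside the plate, at z≈0.057. I'll lower 7 mm more and push the plate.

```bash
python3 - <<'E'
from h import *
g0=env.move_l(P(.205,.020),v=.05,guard=4)
env.move_l(P(.185,.020),v=.08,guard=8)
for y in(.165,.145):
    g=env.move_l(P(y,.020),v=.025,guard=9);s=env.sense();print(g0,g,(s["position"][:2]-AX)@U,s["ft_force"],s["time_s"])
    if g:break
env.move_l(P(.215,.020),v=.12);env.move_l(P(.235,.25),v=.25)
t=snap("top","t8");s=snap("side","s8");print(env.sense()["time_s"])
c,p=cloud("side",(225,225,285,310));print("plate y",np.median(c[(abs(c[:,0])<.02)&(c[:,1]<.17)&(c[:,1]>.14)&(c[:,2]>.044)&(c[:,2]<.062),1]))
print("brass top",[(c,a,(ray("top",c,.06)[:2]-AX)@U) for c,a in blobs(t,(14,90,100),(24,255,255),(215,170,290,225),30)[0]])
k=blobs(t,(0,0,0),(180,255,35),(310,225,370,275),30)[0];print("top handle",[ang(ray("top",c,.09)) for c,_ in k])
cv2.imwrite("pics/c8.png",np.hstack([cv2.resize(t[160:280,220:380],(400,300),interpolation=2),cv2.resize(s[190:310,220:380],(400,300),interpolation=2)]))
E
```

```text
False False 0.16514088225712922 [-0.3532  1.6451 -0.2715] 24.1417
False True 0.16026616239471175 [-0.3178 -0.5584  0.6671] 24.5917
26.3583
plate y 0.1503548242507362
brass top [(array([251.7544, 200.1228]), np.int32(57), np.float64(0.1464988773514447))]
top handle [(np.float64(0.15047647728240202), np.float64(187.20093346472962))]
```

View pics/c8.png

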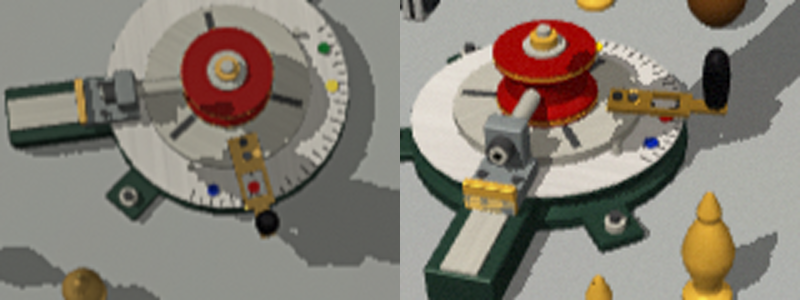

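The plate face is now at 0.150, which is home, and the stud is still centred in the window. One confirming push against the stop, then I'll hand in.

```bash
python3 - <<'E'
from h import *
env.move_l(P(.205,.06),v=.25);env.move_l(P(.205,.02),v=.15);env.move_l(P(.172,.02),v=.08,guard=8)
g=env.move_l(P(.145,.02),v=.02,guard=12);s=env.sense();print(g,(s["position"][:2]-AX)@U,s["time_s"])
env.move_l(P(.215,.02),v=.12);env.move_l(P(.235,.2),v=.25)
t=snap("top","t9");c,p=cloud("side",(225,225,285,310));print("plate y",np.median(c[(abs(c[:,0])<.02)&(c[:,1]<.17)&(c[:,1]>.14)&(c[:,2]>.044)&(c[:,2]<.062),1]))
k=blobs(t,(0,0,0),(180,255,35),(310,225,370,275),30)[0];h=[ang(ray("top",c,.09)) for c,_ in k];print("handle",h,env.sense()["time_s"])
if g and h and abs(h[0][1]-187.1)<.8: print(env.finish_job())
E
```

```text
True 0.16061821345914915 29.1667
plate y 0.15033971197987972
handle [(np.float64(0.15027190098694898), np.float64(187.17904691533988))] 30.7417
the job is handed in; nothing more can be done
None
```

I handed the job in at about 31 s: the red stud is centred in the lever's window and the drill guide is fully home against its stop, but on the first guide push the fingers passed over the thumb plate and pushed the guide about 23 mm by its tower, before I lowered them and finished on the plate.

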